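# Draw the blind plug from a nut cracker's gear case

## Task

Take the red-handled puller from its wooden block, enter its foot in the slot of the square steel plug in the green gear case and screw it in clockwise (seen from above) a quarter turn, until its shoulder comes down to the plug. Then pull the plug straight up out of the case with it, and set the plug down flat, not dropped, in the black tray, with the puller left standing screwed into it. Leave the other things on the bench where they are.

Things in the scene. Friction and masses are not known exactly. Their poses are not given: they have to be found in the camera images.
- puller: Loose steel puller, upright, 98 mm tall, 0.22 kg. Origin: centre of its foot's underside, z up. From the bottom: cross lug 26 (x) x 7 (y) x 5 mm high; shank 7 mm in diameter to z = 19; round shoulder 40 mm in diameter, z = 19 to 25; shaft 12 mm in diameter; red T bar, z = 82 to 98, parallel to the lug. It starts with the shoulder resting on the wooden block, its foot hanging in the hole.
- puller_bar (a point): Centre of the puller's red T bar, 90 mm above the puller's origin. The bar is 54 mm long (x) x 12 mm wide (y) x 16 mm high: pinch it across its 12 mm width. Either way round fits the plug.
- plug: Loose square steel plug, 54 x 54 x 26 mm, about 0.35 kg, seated flush in the gear case. Origin: centre of its underside, z up. A two-start right-hand coarse thread lies under its slot. With the T bar along the slot (plug's x) the lug drops in and stops on the thread's start with the puller's origin 11 mm above the plug's (shoulder 4 mm above the plug's top).
- plug_slot (a point): Centre of the slot in the plug's top, at top level: 30 mm along plug x, 11 mm along y (2 mm clearance all round the lug), brass-coloured bevels 3 mm wide. Turned clockwise from above, the puller feeds down 4 mm between about 10 and 70 degrees, till its shoulder sits on the plug; stop at 93. It holds from 65 degrees on, best 80 to 90; pulled, it rises 1.5 mm, then lifts the plug.
- gearcase: Fixed green gear case, 130 (x) x 120 (y) x 60 mm high, with short shaft stubs on its y sides. Origin: centre of its underside, z up. In the centre of its top a square bore 57 mm wide, 26 mm deep (floor at z = 34 mm) holds the plug, axes parallel to the case's. Sprung rubber grips hold the plug: it takes 8 to 20 N in all to draw it up.
- rack: Fixed wooden block, 85 x 70 x 35 mm high, with a round hole 32 mm wide and 28 mm deep in the centre of its top; the puller hangs in it. Origin at the centre of its underside. Block and tray swap sides of the bench from start to start.
- tray: Fixed black open tray, 150 (x) x 130 (y) x 25 mm high, walls and floor 5 mm thick. Origin at the centre of its underside.
- oil: Bystander: white oil bottle, 56 mm in diameter, 150 mm high; origin under its centre.
- grease: Bystander: blue grease can, 72 mm in diameter, 75 mm high; origin under its centre.
- mug: Bystander: white mug, 80 mm wide, 90 mm high; origin under its centre.
- wrench: Bystander: steel wrench lying flat, 180 mm long.
- screwdriver: Bystander: screwdriver lying flat, 170 mm long.
- bearing: Bystander: steel ball-bearing ring lying flat, 62 mm in diameter, 16 mm high; origin under its centre.
- roller: Bystander: upright brass roller, 40 mm in diameter, 60 mm high; origin under its centre.
Things that resemble listed ones, but are neither listed nor needed, are in the scene too. Leave any blue or pink look-alike of the puller alone.

How it is judged:
By the outcome, as a careful person would: the job done as asked, in the order asked, and still so for the second after the job is handed in, with the robot touching nothing.
It also fails if it takes over 51 s, if anything falls off the work surface, if the arm or the gripper's body presses on something with over 40 N, if the wrist force passes 120 N, or if a joint passes its speed limit or range.

## Robot

A 6-joint arm with a two-finger parallel gripper is mounted at the origin on the work surface. World frame = base frame: x ahead of the robot, y to its left, z up, the work surface at z = 0. Lengths are in mm, angles in rad, forces in N, time in s.
With the tool pointing down it reaches from about 300 to 850 mm from the base axis. Payload 5.4 kg.
Tool frame: the origin (TCP) lies midway between the tips of the shut fingers; the grasp point (between the pads) lies 19 mm behind it (ctrl.grip_point_offset is the distance from the TCP to the grasp point, in mm); z points along the fingers, y is the line along which they close (so a half turn about z gives the same grasp; the last joint's range is limited). The gripper opens to 85 mm and grips with 20 to 120 N. Pads are 22 mm wide; open, the fingers measure 114 mm over their backs; the gripper's body (76 mm by 85 mm) begins 54 mm behind the grasp point. The pads swing forward as they close: fully open they stand 13 mm farther back than shut.
Start: joints at [-1.532, 0.158, 1.597, -0, 1.386, -0.21], TCP at [141.565, -557.284, 231.299] pointing down, gripper open.
Joint ranges: [-2.91, 2.91], [-0.94, 2.29], [0.18, 2.7], [-1.29, 4.43], [0.17, 2.64], [-3, 3]. Speed limits (rad/s): [2.57, 2.57, 3.14, 3.14, 3.14, 3.14].

## Interface

Orientations are given as a unit quaternion [w, x, y, z].
In Python, from station import ctrl, optics, ticket gives the robot as it stands. The module is installed in compiled form; this text tells all that it offers.
- The arm moves only by the tool apply_moves, never from a script. Its argument "targets" is one flat list of numbers, 6 for each row, row after row: the shift along the world's x, y, z in mm, then the turn, a rotation vector about the world's x, y, z in degrees. A call has 1 to 5 rows; each row shifts and turns the commanded pose from where the row before left it; what a row does not reach is not made up. A row lasts 1/8 s, in which the tool goes at most 62.5 mm and 10.7 degrees, less where a joint would pass 70% of its speed; a pose out of reach is approached as far as the arm can. A call with a gripper value outside its range is refused whole. "jaw" is the opening, from -1 (shut) to 1 (fully open), so that 0 is half open, set as the call begins (left out, the last holds). The fingers move at their own pace and stop on an object; "force" is the grip in N (left out, the last holds). Time passes only in rows, so rows that do not move let the fingers close. It gives the time, the measured TCP pose, the force, the opening and the grip force at its end, in the units of the state.
- ctrl.get_obs(): the state, without advancing time (a new reading comes with each control period).
- optics.capture(name): name is "side" or "top" or "wrist"; returns (picture, depth): 400x640x3 uint8, red, green, blue; 400x640 float32, mm along the optical axis (not along the pixel's ray), 0 where there is no reading.
- optics.get_calibration(name): a dict with "fx", "fy", "cx", "cy" (pixels), "rvec" (rotation vector, rad) and "tvec" (3), from world to camera coordinates, as OpenCV has them. Camera axes: x right, y down, z forward; pixel columns grow to the right and rows downward; lengths in mm; the calibration is good to about 2 mm. The wrist camera is an equidistant fisheye: a pixel r from the principal point sees the ray r / f radians off the axis. A picture is of the moment at which its call begins: read the wrist's pose just before it. get_calibration takes no time and is no camera call; for the wrist camera it gives the pose at the moment of the call.
- ticket.sign_off(): hands the job in; it is judged then, once.
The state is a dict: "t": time; "joint_positions": joint angles; "qd": joint speeds; "tau": joint torques, N m; "ee_pos": TCP position; "tool_rot": TCP orientation; "wrist_force": force on the tool from outside, world axes, zero at the start; "ft_torque": the same for the moment, N m; "grip_width": finger opening in mm; "gripper_force": force on a finger pad.
Only numpy, scipy, OpenCV 4.12 (cv2) and the standard library are available. Lean on these libraries where they do the work, as an engineer would, in place of code of your own. Each camera call takes 0.05 s, during which the arm holds its last target. There are 200 camera calls.

## Working session

There is one attempt and no reset: what is moved stays moved. The work goes in short steps, Python scripts to look and compute and a tool call to move; the robot and the scene stay as the last step left them, time stands still between calls to the robot, and variables do not carry over. Pictures are saved under pics/ and viewed, at most 11 in all, crops included, and the job is handed in when it is done.

Besides the shell and the picture viewer there is one more tool, called after ">>>" as a command line: name --argument value ..., lists and objects as JSON in quotes. apply_moves: Moves the arm, as the interface text tells. Its arguments: {"type":"object","properties":{"targets":{"type":"array"},"jaw":{"type":"number"},"force":{"type":"number"}},"required":["targets"]}

```bash
mkdir -p pics; cat > h.py <<'E'
import numpy as np, cv2
from station import ctrl, optics, ticket
def cap(n,save=None):
    c=optics.get_calibration(n); p,d=optics.capture(n)
    if save: cv2.imwrite('pics/'+save+'.png',p[:,:,::-1])
    np.savez('/tmp/'+n+'.npz',p=p,d=d,**{k:np.array(v) for k,v in c.items()})
    return c,p,d
def load(n):
    z=np.load('/tmp/'+n+'.npz'); return z,z['p'],z['d']
def rays(c,uv,n):
    uv=np.atleast_2d(uv).astype(float); x=(uv[:,0]-c['cx'])/c['fx']; y=(uv[:,1]-c['cy'])/c['fy']
    if n=='wrist':
        r=np.hypot(x,y)+1e-12; s=np.sin(r)/r; v=np.c_[x*s,y*s,np.cos(r)]
    else: v=np.c_[x,y,np.ones_like(x)]
    R=cv2.Rodrigues(np.array(c['rvec'],float).reshape(3))[0]; t=np.array(c['tvec'],float).reshape(3)
    return -R.T@t, v@R, v   # origin, world dirs, cam dirs
def onplane(c,uv,n,z):
    o,d,_=rays(c,uv,n); return o+d*((z-o[2])/d[:,2])[:,None]
def withdepth(c,uv,n,dep):
    o,d,v=rays(c,uv,n); uv=np.atleast_2d(uv).astype(int)
    z=dep[uv[:,1],uv[:,0]]; return o+d*(z/v[:,2])[:,None]
E
python3 - <<'E'
from h import *
print(ctrl.get_obs())
for n in('top','side','wrist'):
    c,p,d=cap(n,n+'0'); print(n,c)
E
```

```text
{'t': 0.0, 'joint_positions': array([-1.53209571e+00,  1.59083020e-01,  1.59822603e+00,  2.57039456e-05,
        1.38621043e+00, -2.10087494e-01]), 'qd': array([-1.03764716e-03, -1.05055950e-04,  9.96194705e-04,  5.22825283e-04,
       -6.62578038e-04, -4.01156909e-05]), 'tau': array([ 5.04121272e-04, -3.96003270e+01, -3.31429338e+01, -1.81097662e-04,
        8.57711246e-03,  1.11385162e-05]), 'ee_pos': array([ 141.5523775 , -556.68489669,  230.30092787]), 'tool_rot': array([-9.58798989e-04,  9.92272865e-01,  1.24071082e-01,  9.50423834e-05]), 'wrist_force': array([ 0.3387202 , -0.40313071, -0.55745717]), 'ft_torque': array([0.01197815, 0.05075539, 0.0026805 ]), 'gripper_force': 0.0, 'grip_width': 85.63404981290222}
top {'fx': 488.59957212452207, 'fy': 488.59957212452207, 'cx': 311.84434332405544, 'cy': 194.9891086869613, 'rvec': array([ 2.14352976, -2.14838212,  0.15349689]), 'tvec': array([  24.84751271,  606.05389646, 1191.03483762])}
side {'fx': 406.55740587661643, 'fy': 406.55740587661643, 'cx': 317.9896604118198, 'cy': 200.29690883253267, 'rvec': array([ 0.45510062, -2.5375519 ,  1.49720753]), 'tvec': array([571.74751496, 185.22380241, 791.6024506 ])}
wrist {'fx': 309.70691628693146, 'fy': 309.70691628693146, 'cx': 316.5933189625467, 'cy': 200.54443235234186, 'rvec': array([-2.26860667,  1.76427834,  0.28805269]), 'tvec': array([-573.37435576,  -41.22229662,  379.729853  ])}
```

View pics/top0.png

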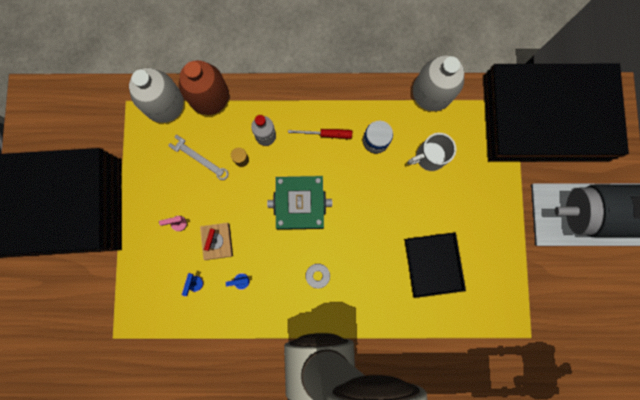

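View pics/side0.png

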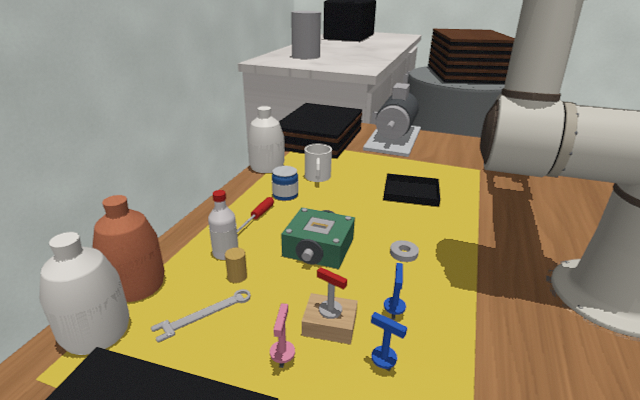

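The top view shows these candidates:
- Red puller in the wooden block at top (212,238), side (331,278).
- Pink look-alike at top (173,223).
- Blue look-alikes at top (192,283) and (238,281).
- Red screwdriver at top (336,133) and red bottle cap at (260,120), neither relevant.

The one in the wooden block fits the description. Next I measure it along with the case and tray.

```bash
cat > m1.py <<'E'
from h import *
c,p,d=load('top'); hsv=cv2.cvtColor(p,cv2.COLOR_RGB2HSV)
H,S,V=[hsv[:,:,i].astype(int) for i in range(3)]
def blob(mask,box,z,nm):
    u0,v0,u1,v1=box; m=np.zeros(mask.shape,np.uint8); m[v0:v1,u0:u1]=mask[v0:v1,u0:u1]
    v,u=np.nonzero(m); uv=np.c_[u,v]
    W=withdepth(c,uv,'top',d); P=onplane(c,uv,'top',z)[:,:2].astype(np.float32)
    r=cv2.minAreaRect(P); print(nm,len(uv),'zmed',np.median(W[:,2]).round(1),'z95',np.percentile(W[:,2],95).round(1),'mean',P.mean(0).round(1),'rect',np.round(r[0],1),np.round(r[1],1),round(r[2],1))
    return W,P
red=((H<8)|(H>172))&(S>150)&(V>90)
blob(red,(195,215,235,265),98+16,'bar')
W=withdepth(c,np.argwhere(np.ones((400,640)))[:,::-1],'top',d).reshape(400,640,3)
blob((W[:,:,2]>50)&(W[:,:,2]<70)&(d>0),(268,168,333,235),60,'case')
green=(H>55)&(H<90)&(S>80)
blob(green&(W[:,:,2]>50),(265,165,335,240),60,'green')
blob((S<60)&(V>110),(285,187,313,217),60,'plug')
blob((H>8)&(H<30)&(S>60),(285,187,313,217),60,'brass')
blob((H>5)&(H<22)&(S>60)&(W[:,:,2]>25)&(W[:,:,2]<45),(195,215,240,268),35,'rack')
blob((V<60)&(W[:,:,2]>15),(395,225,475,305),25,'tray')
blob((V<60),(395,225,475,305),25,'tray')
cr=p[170:300,165:345]; cv2.imwrite('pics/crop.png',cv2.resize(cr,None,fx=4.4,fy=4.4,interpolation=cv2.INTER_CUBIC)[:,:,::-1])
E
python3 m1.py
```

```text
bar 111 zmed 114.0 z95 117.7 mean [491.4 265.9] rect [491.7 265.8] [11.6 52.4] 74.0
case 2526 zmed 60.5 z95 64.6 mean [588.   55.9] rect [589.2  55.5] [129.8 130.6] 89.9
green 1759 zmed 60.4 z95 64.4 mean [586.   55.5] rect [586.7  54.4] [122.1 125.5] 89.9
plug 435 zmed 59.9 z95 64.6 mean [587.6  54.7] rect [587.5  55.5] [54.9 52.7] 89.9
brass 44 zmed 58.6 z95 62.1 mean [588.2  55.2] rect [587.5  55.5] [32.7 15. ] 0.0
rack 652 zmed 35.5 z95 39.1 mean [491.3 263.1] rect [492.2 266.1] [83.7 71. ] 7.6
tray 436 zmed 24.2 z95 29.6 mean [ 422.6 -283.1] rect [ 432.  -283.7] [145.8 130.6] 7.5
tray 3037 zmed 6.4 z95 25.5 mean [ 431.2 -283.8] rect [ 432.  -283.6] [145.8 130.8] 7.5
```

View pics/crop.png

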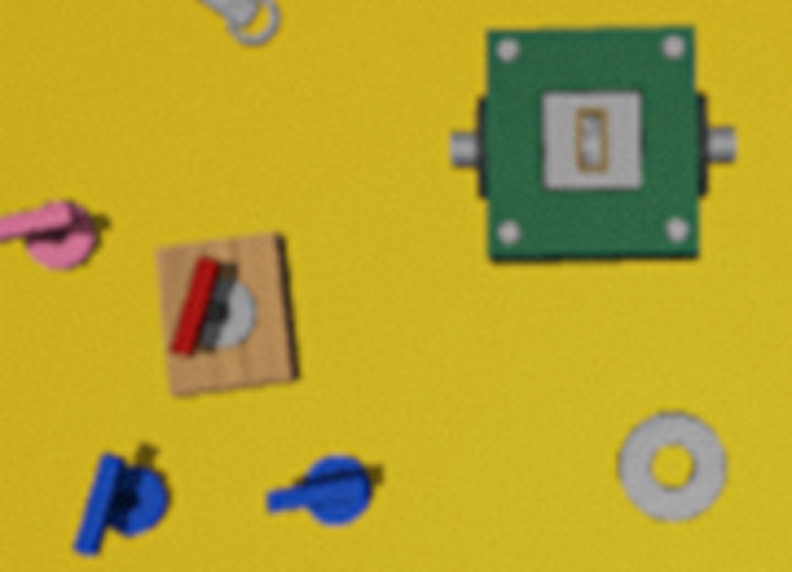

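The crop confirms the choice. The red bar's centre is at (492,266) with its top at z=114, which matches the block's centre and height. The bar's yaw is about -16°, and the slot in the case lies along world x at (587.5,55.5). To keep joint 6 in range I will grasp with tool x at 164°.

>>> apply_moves --targets '[23.3,54.8,-3,0,0,10,23.3,54.8,-3,0,0,10,23.3,54.8,-3,0,0,10,23.3,54.8,-3,0,0,10,23.3,54.8,-3,0,0,10]' --jaw -0.3 --force 60

```text
t: 0.78
ee_pos: [258.4, -281.4, 215.9]
tool_rot: [-0.0, 0.846, 0.534, 0.0]
wrist_force: [0.3, 0.6, 0.4]
grip_width: 29.8
gripper_force: 0.0
```

>>> apply_moves --targets '[23.3,54.8,-3,0,0,10,23.3,54.8,-3,0,0,10,23.3,54.8,-3,0,0,10,23.3,54.8,-3,0,0,10,23.3,54.8,-3,0,0,10]'

```text
t: 1.4
ee_pos: [375.0, -7.4, 201.3]
tool_rot: [0.001, 0.54, 0.841, 0.0]
wrist_force: [0.4, -0.5, -0.3]
grip_width: 30.0
gripper_force: 0.0
```

>>> apply_moves --targets '[23.3,54.8,-3,0,0,10,23.3,54.8,-3,0,0,10,23.3,54.8,-3,0,0,10,23.3,54.8,-3,0,0,10,23.3,54.8,-3,0,0,10]'

```text
t: 2.02
ee_pos: [491.4, 266.8, 185.9]
tool_rot: [-0.0, 0.134, 0.991, -0.0]
wrist_force: [1.1, 0.4, 0.6]
grip_width: 29.8
gripper_force: 0.0
```

>>> apply_moves --targets '[0,0,0,0,0,0]'

```text
t: 2.15
ee_pos: [490.9, 267.6, 184.6]
tool_rot: [-0.001, 0.134, 0.991, -0.0]
wrist_force: [-0.7, -0.6, 0.2]
grip_width: 29.7
gripper_force: 0.0
```

```bash
python3 - <<'E'
from h import *
from scipy.spatial.transform import Rotation as Ro
o=ctrl.get_obs(); print(o['t'],o['ee_pos'],o['joint_positions'],o['tool_rot'],o['grip_width'],o['qd'].round(3))
print(Ro.from_quat(o['tool_rot'],scalar_first=True).as_matrix().round(3))
c,p,d=cap('wrist','w1')
hsv=cv2.cvtColor(p,cv2.COLOR_RGB2HSV);H,S,V=[hsv[:,:,i].astype(int) for i in range(3)]
m=(((H<6)|(H>174))&(S>170)&(V>60)).astype(np.uint8)
n,l,s,ce=cv2.connectedComponentsWithStats(m)
for i in range(1,n):
    if s[i][4]>300:
        v,u=np.nonzero(l==i);uv=np.c_[u,v];W=withdepth(c,uv,'wrist',d)
        k=W[:,2]>109; P=onplane(c,uv[k],'wrist',114)[:,:2].astype(np.float32)
        r=cv2.minAreaRect(P) if k.sum()>5 else 0;print(s[i],ce[i],W[:,2].max(),k.sum(),r)
E
```

```text
2.15 [490.85389035 267.57614234 184.55042282] [ 2.82619119e-01  1.58614308e-01  1.69138782e+00  5.97851066e-04
  1.29403111e+00 -1.01859833e+00] [-1.23204785e-03  1.34462844e-01  9.90917843e-01 -2.31926164e-04] 29.715312995122538 [-0.057 -0.071  0.062 -0.027  0.021  0.025]
[[-0.964  0.266 -0.003]
 [ 0.266  0.964 -0.   ]
 [ 0.002 -0.001 -1.   ]]
[ 308  176   15   70 1030] [315.10873786 210.28252427] 326.9361552311077 976 ((488.9029541015625, 267.3134460449219), (10.2860689163208, 52.732479095458984), 74.87627410888672)
```

View pics/w1.png

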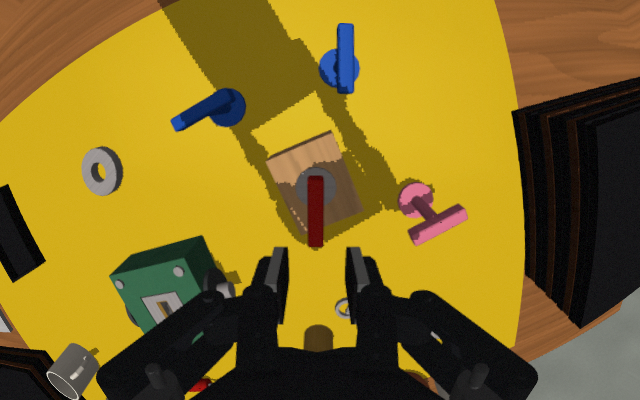

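The wrist picture shows the red bar at (315,210), centred between the open fingers, with its yaw agreeing within 1°. The pink look-alike at (437,215) is clear of them. I descend and grip.

>>> apply_moves --targets '[0,-1,-40,0,0,0,0,0,-40,0,0,0,0,0,-17,0,0,0,0,0,0,0,0,0]'

```text
t: 2.7
ee_pos: [490.4, 262.8, 88.8]
tool_rot: [-0.001, 0.138, 0.99, -0.0]
wrist_force: [0.2, 1.0, 0.5]
grip_width: 30.3
gripper_force: 0.0
```

>>> apply_moves --targets '[0,0,0,0,0,0,0,0,0,0,0,0,0,0,0,0,0,0,0,0,0,0,0,0]' --jaw -1 --force 80

```text
t: 3.2
ee_pos: [492.6, 264.1, 91.2]
tool_rot: [0.002, 0.137, 0.991, 0.001]
wrist_force: [0.5, -0.7, 5.8]
grip_width: 10.2
gripper_force: 81.3
```

>>> apply_moves --targets '[0,0,15,0,0,0,0,0,30,0,0,0,0,0,30,0,0,0,0,0,0,0,0,0]'

```text
t: 3.7
ee_pos: [492.7, 264.3, 167.2]
tool_rot: [0.003, 0.137, 0.991, 0.001]
wrist_force: [-0.7, 0.3, -2.7]
grip_width: 10.7
gripper_force: 80.1
```

```bash
python3 - <<'E'
from h import *
for i in range(4):
    o=ctrl.get_obs(); print(o['t'],o['ee_pos'],o['tool_rot'],o['grip_width'],o['wrist_force'],o['joint_positions'].round(3)); 
    if i<3: cap('wrist')
cap('wrist','w2')
E
```

```text
3.7 [492.72860861 264.27067191 167.18090739] [0.00251895 0.13693565 0.99057609 0.00113569] 10.67544209372377 [-0.68526406  0.3261494  -2.72997329] [ 0.276  0.17   1.714  0.     1.252 -1.02 ]
3.75 [491.4179769  263.8676053  164.98708208] [7.74077289e-04 1.36949345e-01 9.90577690e-01 3.43549353e-04] 10.220618113447042 [ 0.45636042  0.37113132 -2.66188616] [ 0.276  0.172  1.717  0.     1.251 -1.02 ]
3.8 [490.4294171  263.55729773 163.47226134] [-6.05491577e-04  1.36954868e-01  9.90577067e-01 -2.68639649e-04] 10.421357369071595 [-0.64938239 -0.73777204 -3.11511737] [ 0.276  0.174  1.718 -0.     1.251 -1.02 ]
3.85 [489.91183087 263.43580908 162.68945094] [-1.34509800e-03  1.36929424e-01  9.90579725e-01 -5.76274445e-04] 10.35979204571316 [ 0.95964945  0.66083476 -2.278819  ] [ 0.276  0.174  1.719  0.     1.251 -1.02 ]
```

View pics/w2.png

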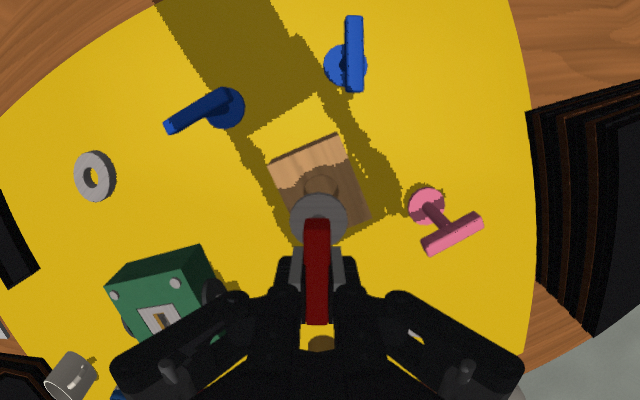

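The wrist picture shows the puller held square, with the bar running from (316,218) to (316,323) and the shoulder at (318,218). I carry it past the slot to +x, so the wrist camera sees both the slot and the puller.

>>> apply_moves --targets '[31,-41.7,0,0,0,3.1,31,-41.7,0,0,0,3.2,31,-41.7,0,0,0,3.1,31,-41.7,0,0,0,3.2,31,-41.7,0,0,0,3.1]'

```text
t: 4.53
ee_pos: [645.9, 53.9, 162.2]
tool_rot: [-0.002, -0.0, 1.0, 0.0]
wrist_force: [1.9, 0.6, -2.5]
grip_width: 10.2
gripper_force: 80.0
```

>>> apply_moves --targets '[0,0,0,0,0,0,0,0,0,0,0,0,0,0,0,0,0,0]'

```text
t: 4.9
ee_pos: [645.1, 56.4, 163.5]
tool_rot: [-0.001, -0.0, 1.0, 0.0]
wrist_force: [-0.5, 0.1, -2.3]
grip_width: 10.1
gripper_force: 80.0
```

```bash
python3 - <<'E'
from h import *
o=ctrl.get_obs(); print(o['t'],o['ee_pos'],o['tool_rot'],o['joint_positions'].round(3))
cap('wrist','w3'); o=ctrl.get_obs(); print(o['ee_pos']); cap('side','s3')
E
```

```text
4.9 [645.06537016  56.43125539 163.5035547 ] [-8.44484600e-04 -1.98433659e-04  9.99999601e-01  2.14159414e-04] [-0.099  0.398  1.444  0.     1.302 -1.67 ]
[645.22986244  56.43513817 163.81754614]
```

View pics/w3.png

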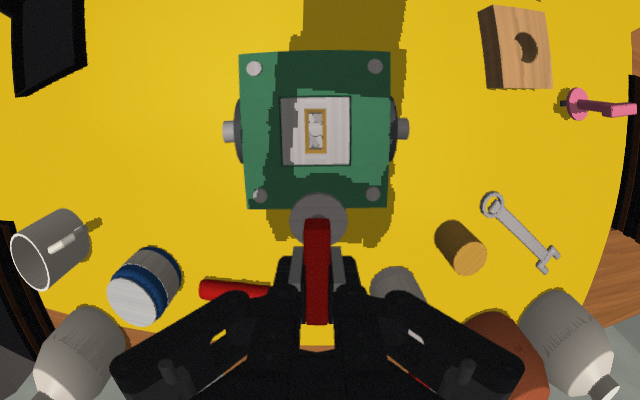

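View pics/s3.png

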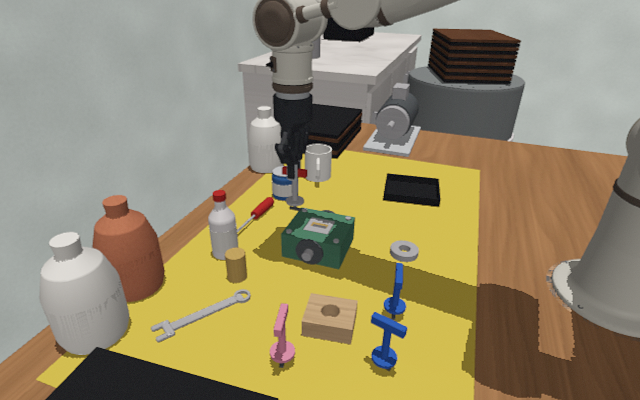

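The wrist picture shows the slot at (316,131) in the plug, with the case edges nearly parallel to the tool, and the held bar and shoulder at (317,215). The side view shows the puller hanging upright. I work out the remaining offset.

```bash
cat > m2.py <<'E'
from h import *
c,p,d=load('wrist'); hsv=cv2.cvtColor(p,cv2.COLOR_RGB2HSV);H,S,V=[hsv[:,:,i].astype(int) for i in range(3)]
W=withdepth(c,np.argwhere(np.ones((400,640)))[:,::-1],'wrist',d).reshape(400,640,3); Z=W[:,:,2]
def box(a,u0,v0,u1,v1):
    m=np.zeros(a.shape,bool); m[v0:v1,u0:u1]=a[v0:v1,u0:u1]; v,u=np.nonzero(m); return np.c_[u,v]
def rect(nm,uv,z):
    P=onplane(c,uv,'wrist',z)[:,:2].astype(np.float32); r=cv2.minAreaRect(P)
    print(nm,len(uv),'z',np.median(Z[uv[:,1],uv[:,0]]).round(1),np.round(r[0],1),np.round(r[1],1),round(r[2],2),'min',P.min(0).round(1),'max',P.max(0).round(1))
rect('slot',box((H>10)&(H<30)&(S>80),290,95,345,165),60)
rect('plug',box((S<60)&(V>60),276,90,356,172),60)
rect('green',box((H>50)&(H<95)&(S>60)&(Z>55),225,40,405,212),60)
uv=box(((H<8)|(H>172))&(S>150),295,205,340,330); z=Z[uv[:,1],uv[:,0]]
print('barz pct',np.percentile(z,[5,50,95])); zt=np.median(z)
rect('bartop',uv[abs(z-zt)<3],zt)
uv=box((S<50)&(d>0),275,185,360,245); z=Z[uv[:,1],uv[:,0]]; print('sh z',np.percentile(z,[5,25,50,75,95]))
k=(z<zt-60)&(z>85); uv=uv[k]; zs=np.median(z[k]); rect('shoulder',uv,zs)
P=onplane(c,uv,'wrist',zs)[:,:2].astype(np.float32); print('circle',cv2.minEnclosingCircle(P))
E
python3 m2.py
```

```text
slot 459 z 58.1 [586.8  55.8] [35.3 17. ] 1.33 min [569.3  47.2] max [604.6  64.6]
plug 4141 z 59.4 [586.7  56.2] [55.1 54.8] 0.97 min [558.7  28.4] max [614.5  83.5]
green 16761 z 59.6 [586.6  55.9] [128.8 120.7] 0.95 min [521.6  -4.8] max [651.5 116.4]
barz pct [178.54317357 185.82586325 186.89354208]
bartop 2360 z 185.9 [641.6  57.1] [53.5 12. ] 0.04 min [614.8  51.1] max [668.3  63.1]
sh z [111.28961487 112.47994869 112.98306133 113.43699314 114.0630329 ]
shoulder 1684 z 113.0 [639.4  58. ] [38.5 36.2] 85.93 min [621.4  38.5] max [658.2  77. ]
circle ((641.1004028320312, 58.3132438659668), 20.070341110229492)
```

The puller's axis is at (641.4,57.5) with the foot at z≈88. The slot is at (586.8,55.9), and the case yaw is +1.0°. I shift over the slot and stop with the foot just above it.

>>> apply_moves --targets '[-27,-0.8,0,0,0,0.5,-27.6,-0.8,-8,0,0,0.5,0,0,-12,0,0,0,0,0,0,0,0,0,0,0,0,0,0,0]'

```text
t: 5.62
ee_pos: [592.4, 53.7, 144.7]
tool_rot: [0.001, -0.008, 1.0, -0.0]
wrist_force: [-0.1, -0.5, -2.4]
grip_width: 10.3
gripper_force: 80.0
```

```bash
cat > m3.py <<'E'
from h import *
import sys
o=ctrl.get_obs(); print(o['t'],o['ee_pos'],o['tool_rot'].round(4),o['wrist_force'].round(1))
c,p,d=cap('wrist'); hsv=cv2.cvtColor(p,cv2.COLOR_RGB2HSV);H,S,V=[hsv[:,:,i].astype(int) for i in range(3)]
W=withdepth(c,np.argwhere(np.ones((400,640)))[:,::-1],'wrist',d).reshape(400,640,3); Z=W[:,:,2]
def box(a,u0,v0,u1,v1):
    m=np.zeros(a.shape,bool); m[v0:v1,u0:u1]=a[v0:v1,u0:u1]; v,u=np.nonzero(m); return np.c_[u,v]
uv=box(((H<8)|(H>172))&(S>150),295,195,340,330); zt=np.median(Z[uv[:,1],uv[:,0]])
uv=uv[abs(Z[uv[:,1],uv[:,0]]-zt)<3]; P=onplane(c,uv,'wrist',zt)[:,:2].astype(np.float32)
r=cv2.minAreaRect(P); print('bartop z',zt.round(1),'foot z',(zt-98).round(1),r)
uv=box((H>50)&(H<95)&(S>60)&(Z>56)&(Z<64),150,60,500,330)
P=onplane(c,uv,'wrist',60)[:,:2].astype(np.float32); print('green',P.min(0),P.max(0),cv2.minAreaRect(P))
cv2.imwrite('pics/%s.png'%sys.argv[1],p[:,:,::-1])
E
python3 m3.py w4; python3 -c "
from h import *
c,p,d=cap('side'); cv2.imwrite('pics/s4.png',cv2.resize(p[150:290,240:400],None,fx=4,fy=4,interpolation=cv2.INTER_CUBIC)[:,:,::-1])"
```

```text
5.625 [592.35081156  53.69652904 144.73309433] [ 6.0e-04 -8.4e-03  1.0e+00 -1.0e-04] [-0.1 -0.5 -2.4]
bartop z 167.0 foot z 69.0 ((588.8592529296875, 54.31559753417969), (53.57250213623047, 12.000723838806152), 1.0057849884033203)
green [520.50977   -4.492866] [651.46423 116.28373] ((586.076416015625, 55.769229888916016), (129.54953002929688, 120.12525177001953), 0.9557467103004456)
```

View pics/s4.png

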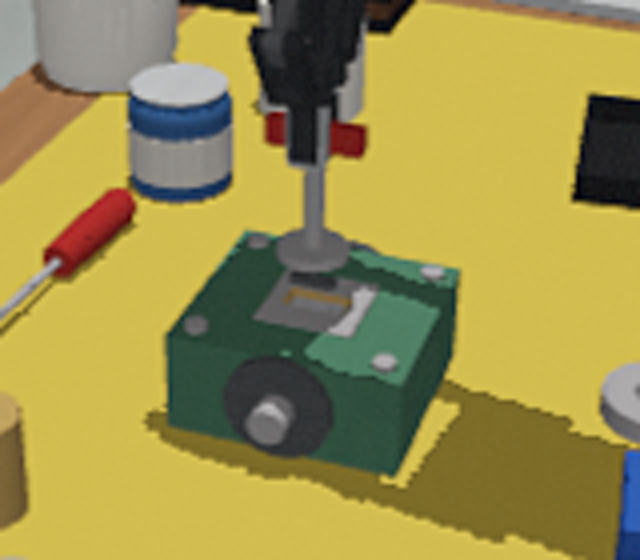

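The side crop shows the shoulder at (313,248) over the slot, whose bevel is at (318,298), with the foot still above the plug. I apply a small correction of -2.2 in x and +0.7 in y, then lower into the slot.

>>> apply_moves --targets '[-2.2,0.7,0,0,0,0,0,0,-7,0,0,0,0,0,-4,0,0,0,0,0,0,0,0,0]'

```text
t: 6.22
ee_pos: [588.8, 54.3, 132.5]
tool_rot: [-0.001, -0.008, 1.0, 0.0]
wrist_force: [-0.2, 0.2, -1.8]
grip_width: 10.2
gripper_force: 80.0
```

>>> apply_moves --targets '[0,0,-4,0,0,0,0,0,-4,0,0,0,0,0,0,0,0,0,0,0,0,0,0,0]'

```text
t: 6.72
ee_pos: [589.3, 54.3, 125.4]
tool_rot: [0.0, -0.008, 1.0, -0.0]
wrist_force: [0.1, -0.3, -2.3]
grip_width: 10.7
gripper_force: 80.0
```

```bash
python3 m3.py w5
```

```text
6.725 [589.33656753  54.30519025 125.3662778 ] [ 1.0e-04 -8.3e-03  1.0e+00 -0.0e+00] [ 0.1 -0.3 -2.3]
bartop z 147.7 foot z 49.7 ((585.8178100585938, 54.91602325439453), (53.52455139160156, 11.989850044250488), 0.9889956116676331)
green [521.08527    -4.7039294] [651.92017 116.31831] ((586.1928100585938, 55.89937973022461), (130.14036560058594, 120.34185028076172), 0.9637471437454224)
```

The foot is at z≈50, below the plug top at 60, with no contact force, so it is in the slot. I lower to the thread start.

>>> apply_moves --targets '[0,0,-3,0,0,0,0,0,-2,0,0,0,0,0,0,0,0,0,0,0,0,0,0,0]'

```text
t: 7.28
ee_pos: [589.2, 54.3, 120.2]
tool_rot: [-0.0, -0.008, 1.0, 0.0]
wrist_force: [0.3, 0.3, -2.6]
grip_width: 10.2
gripper_force: 80.2
```

>>> apply_moves --targets '[0,0,-1,0,0,0,0,0,0,0,0,0,0,0,0,0,0,0]'

```text
t: 7.65
ee_pos: [589.6, 54.3, 119.9]
tool_rot: [0.0, -0.008, 1.0, -0.0]
wrist_force: [-1.3, -0.3, 3.7]
grip_width: 10.5
gripper_force: 80.8
```

```bash
python3 m3.py w6
```

```text
7.65 [589.5739809   54.30958583 119.9091613 ] [ 4.0e-04 -8.3e-03  1.0e+00 -0.0e+00] [-1.3 -0.3  3.7]
bartop z 142.3 foot z 44.3 ((585.8400268554688, 54.75435256958008), (54.03065872192383, 11.55321216583252), 1.3874703645706177)
green [520.9891    -4.633888] [651.7034   116.310974] ((586.3176879882812, 55.92715835571289), (129.0797576904297, 120.31937408447266), 0.9661576747894287)
```

Contact is felt, a change of about 6 N at foot z≈44–45. The puller axis is 3.5 mm from the TCP, so I turn about the puller axis while feeding down.

>>> apply_moves --targets '[-0.12,-0.52,0,0,0,-8.7,-0.19,-0.5,-0.5,0,0,-8.7,-0.27,-0.47,-0.6,0,0,-8.7,-0.33,-0.42,-0.6,0,0,-8.7,0,0,0,0,0,0]'

```text
t: 8.32
ee_pos: [589.0, 52.4, 118.1]
tool_rot: [0.001, 0.29, 0.957, 0.0]
wrist_force: [0.7, -0.3, 3.4]
grip_width: 10.3
gripper_force: 80.9
```

>>> apply_moves --targets '[0,0,0,0,0,0]'

```text
t: 8.45
ee_pos: [589.0, 52.4, 118.1]
tool_rot: [0.001, 0.29, 0.957, 0.0]
wrist_force: [0.2, 0.3, 4.0]
grip_width: 10.2
gripper_force: 80.9
```

```bash
cat > m4.py <<'E'
from h import *
o=ctrl.get_obs(); print(o['t'],o['ee_pos'],o['tool_rot'].round(4),o['wrist_force'].round(1),o['ft_torque'].round(2),o['grip_width'])
for n,bx in (('wrist',(260,195,380,330)),):
    c,p,d=cap(n,'last'); hsv=cv2.cvtColor(p,cv2.COLOR_RGB2HSV);H,S,V=[hsv[:,:,i].astype(int) for i in range(3)]
    m=np.zeros(H.shape,bool); u0,v0,u1,v1=bx; m[v0:v1,u0:u1]=((((H<8)|(H>172))&(S>150)))[v0:v1,u0:u1]
    v,u=np.nonzero(m); uv=np.c_[u,v]; z=withdepth(c,uv,n,d)[:,2]; zt=np.median(z); uv=uv[abs(z-zt)<3]
    r=cv2.minAreaRect(onplane(c,uv,n,zt)[:,:2].astype(np.float32)); print('foot z',(zt-98).round(1),r)
E
python3 m4.py
```

```text
8.45 [588.96207012  52.38868764 118.13190994] [7.000e-04 2.899e-01 9.570e-01 2.000e-04] [0.2 0.3 4. ] [ 0.08 -0.11 -0.02] 10.249117385091557
foot z 42.5 ((585.8930053710938, 54.62236785888672), (11.999374389648438, 53.588008880615234), 56.289520263671875)
```

It is feeding: the bar has turned 35°, the foot is 1.8 mm down and the forces are small. I continue.

>>> apply_moves --targets '[-0.39,-0.36,-0.6,0,0,-8.7,-0.45,-0.3,-0.6,0,0,-8.7,-0.48,-0.23,-0.6,0,0,-8.7,-0.51,-0.15,-0.4,0,0,-8.7,0,0,0,0,0,0]'

```text
t: 9.12
ee_pos: [587.4, 51.1, 116.2]
tool_rot: [0.001, 0.564, 0.826, 0.0]
wrist_force: [1.2, 0.8, 5.1]
grip_width: 10.2
gripper_force: 81.1
```

>>> apply_moves --targets '[-0.53,-0.07,0,0,0,-8.7,-0.54,0,0,0,0,-8.3,0,0,0,0,0,0,0,0,0,0,0,0]'

```text
t: 9.62
ee_pos: [586.3, 51.3, 116.2]
tool_rot: [0.001, 0.678, 0.735, 0.001]
wrist_force: [0.4, 0.2, 5.7]
grip_width: 10.4
gripper_force: 81.1
```

```bash
python3 m4.py
```

```text
9.625 [586.329171    51.27378644 116.16645586] [8.000e-04 6.784e-01 7.347e-01 7.000e-04] [0.4 0.2 5.7] [ 0.04 -0.2  -0.01] 10.407982609131757
foot z 40.6 ((585.4125366210938, 54.846160888671875), (11.998161315917969, 53.569801330566406), 4.444818019866943)
```

The total turn is 86.6°. The foot is at z≈40.8, 4 mm lower, so the shoulder is down on the plug. I pull straight up.

>>> apply_moves --targets '[0,0,1.5,0,0,0,0,0,2,0,0,0,0,0,2,0,0,0,0,0,2,0,0,0]' --force 110

```text
t: 10.18
ee_pos: [584.1, 51.5, 120.8]
tool_rot: [-0.001, 0.68, 0.734, -0.001]
wrist_force: [6.3, -0.4, -14.9]
grip_width: 9.7
gripper_force: 107.2
```

>>> apply_moves --targets '[0,0,4,0,0,0,0,0,5,0,0,0,0,0,5,0,0,0,0,0,5,0,0,0,0,0,5,0,0,0]'

```text
t: 10.8
ee_pos: [585.2, 51.3, 147.7]
tool_rot: [-0.0, 0.68, 0.734, -0.0]
wrist_force: [-0.3, -0.6, -7.7]
grip_width: 9.4
gripper_force: 108.5
```

>>> apply_moves --targets '[0,0,5,0,0,0,0,0,8,0,0,0,0,0,8,0,0,0,0,0,5,0,0,0,0,0,0,0,0,0]'

```text
t: 11.42
ee_pos: [585.9, 51.2, 173.6]
tool_rot: [0.0, 0.68, 0.733, 0.0]
wrist_force: [-0.4, 0.1, -7.2]
grip_width: 9.8
gripper_force: 108.5
```

```bash
python3 m4.py; python3 -c "
from h import *
c,p,d=cap('side'); cv2.imwrite('pics/s7.png',cv2.resize(p[130:290,240:400],None,fx=3.5,fy=3.5,interpolation=cv2.INTER_CUBIC)[:,:,::-1])"
```

```text
11.425 [585.85404738  51.24238887 173.59529806] [5.000e-04 6.797e-01 7.335e-01 4.000e-04] [-0.4  0.1 -7.2] [-0.04  0.   -0.03] 9.772510203209363
foot z 97.9 ((585.1417236328125, 54.769615173339844), (11.553775787353516, 53.619319915771484), 4.28598690032959)
```

View pics/s7.png

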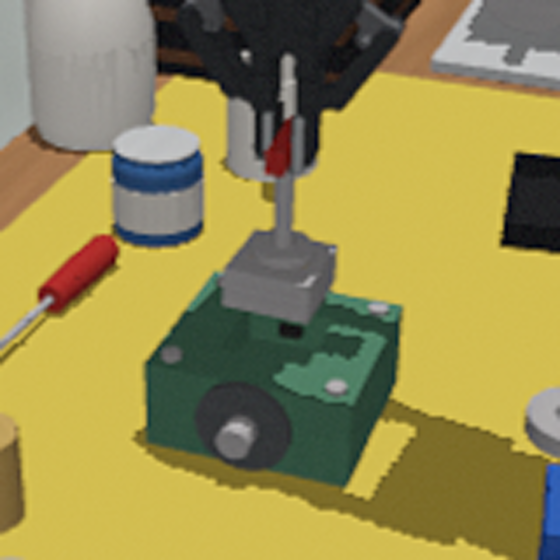

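The side crop shows the plug out of its bore, hanging level on the puller at (278,280), and its weight is felt on the wrist. I carry it to the tray.

>>> apply_moves --targets '[-7.7,-17,0,0,0,0,-15.4,-34,0,0,0,0,-18.4,-41,0,0,0,0,-20,-44,0,0,0,0,-20,-44,0,0,0,0]'

```text
t: 12.15
ee_pos: [502.6, -130.5, 172.7]
tool_rot: [-0.0, 0.68, 0.733, -0.0]
wrist_force: [0.4, -1.0, -7.2]
grip_width: 9.5
gripper_force: 108.5
```

>>> apply_moves --targets '[-20,-44,0,0,0,0,-18.4,-41,0,0,0,0,-15.3,-34,0,0,0,0,-12.2,-27,0,0,0,0,-6.1,-12.5,0,0,0,0]'

```text
t: 12.78
ee_pos: [430.7, -288.7, 172.8]
tool_rot: [-0.0, 0.681, 0.733, -0.0]
wrist_force: [0.2, 0.5, -7.3]
grip_width: 9.7
gripper_force: 108.5
```

>>> apply_moves --targets '[0,0,-20,0,0,0,0,0,-20,0,0,0,0,0,-20,0,0,0,0,0,-8,0,0,0,0,0,0,0,0,0]'

```text
t: 13.4
ee_pos: [431.7, -286.7, 104.6]
tool_rot: [-0.001, 0.68, 0.734, 0.0]
wrist_force: [0.2, 0.5, -7.4]
grip_width: 9.5
gripper_force: 108.5
```

```bash
python3 m4.py; python3 -c "
from h import *
c,p,d=cap('side'); a=cv2.resize(p[90:230,350:480],None,fx=3,fy=3); b=cv2.resize(p*0+load('wrist')[1],(640,400))[:, :][:400]
a=cv2.resize(a,(371,400)); b=b[:, 120:520]; cv2.imwrite('pics/s8.png',np.hstack([a,b])[:,:,::-1])"
```

```text
13.4 [ 431.7280069  -286.67497594  104.55703801] [-6.000e-04  6.796e-01  7.336e-01  1.000e-04] [ 0.2  0.5 -7.4] [-0.02 -0.02 -0.02] 9.482590023675364
foot z 28.9 ((431.00189208984375, -283.0000915527344), (11.124395370483398, 54.00604248046875), 5.300358772277832)
```

View pics/s8.png

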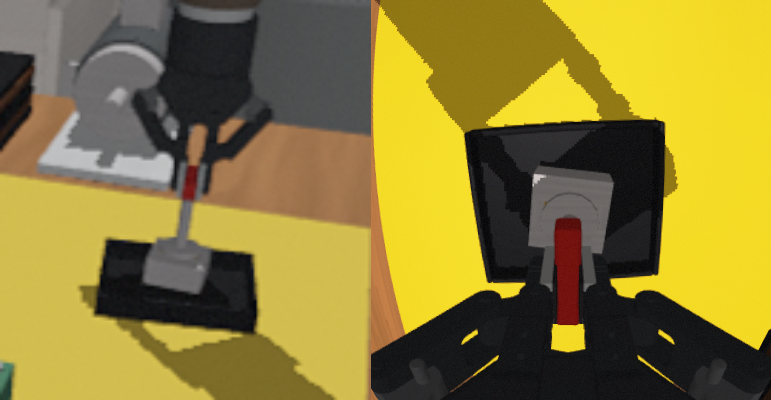

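The plug hangs inside the tray walls, near the centre, with its underside at about z=20. I lower it gently.

>>> apply_moves --targets '[0,0,-6,0,0,0,0,0,-5,0,0,0,0,0,-2,0,0,0,0,0,0,0,0,0,0,0,0,0,0,0]'

```text
t: 14.12
ee_pos: [432.0, -287.3, 92.1]
tool_rot: [0.0, 0.68, 0.733, -0.0]
wrist_force: [-0.1, -0.2, -5.8]
grip_width: 9.8
gripper_force: 108.5
```

>>> apply_moves --targets '[0,0,-1,0,0,0,0,0,-1,0,0,0,0,0,0,0,0,0,0,0,0,0,0,0]'

```text
t: 14.62
ee_pos: [432.0, -287.2, 89.9]
tool_rot: [-0.0, 0.68, 0.733, -0.0]
wrist_force: [-0.5, 0.9, -6.5]
grip_width: 9.7
gripper_force: 108.5
```

>>> apply_moves --targets '[0,0,-0.7,0,0,0,0,0,0,0,0,0,0,0,0,0,0,0]'

```text
t: 15.0
ee_pos: [431.9, -287.2, 89.2]
tool_rot: [0.0, 0.68, 0.733, -0.0]
wrist_force: [-0.2, 0.2, -6.9]
grip_width: 9.4
gripper_force: 108.5
```

>>> apply_moves --targets '[0,0,-0.7,0,0,0,0,0,0,0,0,0,0,0,0,0,0,0]'

```text
t: 15.38
ee_pos: [432.1, -287.3, 88.7]
tool_rot: [0.0, 0.68, 0.733, -0.0]
wrist_force: [0.0, 0.1, -5.4]
grip_width: 9.8
gripper_force: 108.9
```

>>> apply_moves --targets '[0,0,-0.7,0,0,0,0,0,0,0,0,0,0,0,0,0,0,0]'

```text
t: 15.75
ee_pos: [432.2, -287.5, 88.2]
tool_rot: [0.0, 0.68, 0.733, -0.0]
wrist_force: [-0.6, 1.0, -0.9]
grip_width: 9.4
gripper_force: 109.2
```

```bash
python3 m4.py
```

```text
15.75 [ 432.15778115 -287.48837623   88.19415418] [ 4.000e-04  6.797e-01  7.335e-01 -1.000e-04] [-0.6  1.  -0.9] [ 0.07  0.19 -0.01] 9.396797872795444
foot z 12.5 ((431.24029541015625, -283.694091796875), (11.141098022460938, 54.06111526489258), 4.326478481292725)
```

>>> apply_moves --targets '[0,0,-0.5,0,0,0,0,0,0,0,0,0,0,0,0,0,0,0]'

```text
t: 16.18
ee_pos: [432.1, -287.3, 87.4]
tool_rot: [0.0, 0.68, 0.733, -0.0]
wrist_force: [-0.5, -0.6, -0.9]
grip_width: 9.8
gripper_force: 109.2
```

>>> apply_moves --targets '[0,0,-0.5,0,0,0,0,0,0,0,0,0,0,0,0,0,0,0]'

```text
t: 16.55
ee_pos: [432.2, -287.4, 87.3]
tool_rot: [0.0, 0.68, 0.733, -0.0]
wrist_force: [-1.7, 0.7, 3.0]
grip_width: 9.6
gripper_force: 109.9
```

>>> apply_moves --targets '[0,0,-0.4,0,0,0,0,0,0,0,0,0,0,0,0,0,0,0]'

```text
t: 16.92
ee_pos: [432.4, -287.5, 87.2]
tool_rot: [0.0, 0.68, 0.733, 0.0]
wrist_force: [-0.9, 1.2, 5.8]
grip_width: 10.0
gripper_force: 110.5
```

```bash
python3 m4.py
```

```text
16.925 [ 432.37424799 -287.48020672   87.22582713] [5.000e-04 6.797e-01 7.335e-01 0.000e+00] [-0.9  1.2  5.8] [ 0.32  0.35 -0.  ] 10.015358391464117
foot z 11.6 ((431.6784362792969, -283.8998718261719), (11.567683219909668, 53.60298538208008), 4.312147617340088)
```

The plug sits flat and the shoulder is seated: foot at z≈12, with 6 N of light press. I relieve the press slightly, open the fingers partway, which clears the tray walls, and retreat upward.

>>> apply_moves --targets '[0,0,0.6,0,0,0,0,0,0,0,0,0,0,0,0,0,0,0]' --force 20

```text
t: 17.35
ee_pos: [432.2, -287.4, 87.3]
tool_rot: [0.0, 0.68, 0.733, 0.0]
wrist_force: [-0.8, 0.6, 4.0]
grip_width: 9.9
gripper_force: 109.9
```

>>> apply_moves --targets '[0,0,0,0,0,0,0,0,0,0,0,0,0,0,0,0,0,0,0,0,0,0,0,0]' --jaw -0.2

```text
t: 17.85
ee_pos: [431.9, -287.2, 86.9]
tool_rot: [-0.0, 0.68, 0.733, 0.0]
wrist_force: [-0.9, -0.0, -0.6]
grip_width: 34.0
gripper_force: 0.0
```

>>> apply_moves --targets '[0,0,10,0,0,0,0,0,30,0,0,0,0,0,50,0,0,0,0,0,40,0,0,0,0,0,0,0,0,0]'

```text
t: 18.48
ee_pos: [433.8, -289.2, 222.0]
tool_rot: [0.005, 0.68, 0.733, -0.0]
wrist_force: [-0.0, 0.2, -0.1]
grip_width: 34.0
gripper_force: 0.0
```

```bash
python3 - <<'E'
from h import *
o=ctrl.get_obs(); print(o['t'],o['ee_pos'],o['grip_width'],o['wrist_force'])
c,p,d=cap('side'); c,w,d=cap('wrist')
cv2.imwrite('pics/s9.png',np.hstack([cv2.resize(p[90:230,350:480],(371,400)),w[:,120:520]])[:,:,::-1])
E
```

```text
18.475 [ 433.80683979 -289.15164062  222.04905147] 34.03391590254562 [-0.01333888  0.16600372 -0.12914125]
```

View pics/s9.png

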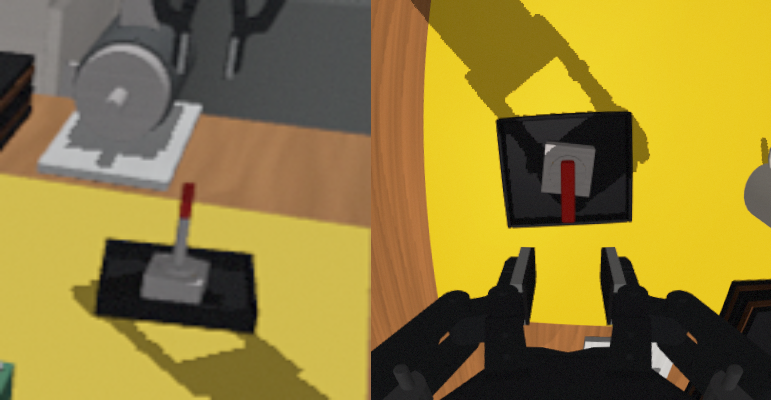

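The plug lies flat in the tray with the puller standing in it, and the gripper is clear. I hand the job in.

```bash
python3 -c "
from station import ticket
print(ticket.sign_off())"
```

```text
the job is handed in; nothing more can be done
None
```

The job is handed in at about 18.5 s robot time: the plug lies flat in the black tray with the red puller standing screwed into it, and the robot touched nothing else.

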